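Seat a test tube in the three-ring stand

TASK

Take the full-size test tube (not the thin one) out of the rack and lower it upright, from above, through the rings of the small three-ring stand until the lowest ring stops it, then let go of it. Do not let it drop, and leave the thin tube in the rack.

Things in the scene. Friction and masses are not known exactly. Their poses are not given: they have to be found in the camera images.
- tube_mid (a point): full-size clear glass test tube, 16 mm across with a fixed brown cork cap, 18 mm across and 22 mm high, on top; 120 mm long, about 20 g, round end down, loose and nearly upright in a hole of the rack, its upper 64 mm free above it. This point: on its axis, half-way up, 60 mm from either end; z up along the tube.
- thin_mid (a point): thin glass tube in the same rack, 10 mm across with the same kind of cap, 12 mm across, 100 mm long, leaning a little; to be left there. The two tubes may change places. This point: on its axis, half-way up; z up along the tube.
- rack: white tube rack, two rows of six 18 mm square holes, 60 mm (its x) by 176 mm (its y), fixed. End walls 66 mm high, top hole plate 60 mm up; tubes stand on its floor, 4 mm up. They stand at rack x = -13, y = -39 and +39 mm; other holes are empty, so fingers have room on both sides along x. Origin: centre of its underside.
- stop_ring (a point): centre of the upper face of the lowest of three level steel rings, 6 mm thick, one above the other on one vertical axis through this point, z up. Holes: top ring 48 mm, upper face 58 mm above this point; middle 36 mm, 29 mm above; lowest 12 mm: it stops the full-size tube, whose round end sinks in 2 to 3 mm, 55 mm of the tube staying above the top ring.
- stand: the three-ring stand, fixed: grey base 95 x 80 x 12 mm; a 10 mm upright stands 46 mm from the ring axis along its x and ends 3 mm above the top ring, 109 mm above the worktop: nothing of it is higher. The lowest ring's upper face is 48 mm above the worktop. Origin: underside, on the ring axis; z up.

How it is judged:
By the outcome, as a careful person would: the job done as asked, in the order asked, and still so for the second after the job is handed in, with the robot touching nothing.
It also fails if it takes over 42 s, if anything falls off the work surface, if the arm or the gripper's body presses on something with over 40 N, if the wrist force passes 120 N, or if a joint passes its speed limit or range.

ROBOT

A 6-joint arm with a two-finger parallel gripper is mounted at the origin on a cart in front of the work surface, level with it; the furniture and walls round the work are solid. World frame = base frame: x ahead of the robot, y to its left, z up, the work surface at z = 0. Lengths are in m, angles in rad, forces in N, time in s.
With the tool pointing down it reaches from about 0.3 to 0.775 m from the base axis. Payload 14.6 kg.
Tool frame: the origin (TCP) lies at the very end of the fingers, on their centre line; the grasp point (between the pads) lies 19 mm behind it; x points along the fingers, y is the direction in which the jaws open and shut, and the axes are right-handed (so a half turn about x gives the same grasp; the last joint's range is limited). The gripper opens to 94 mm and grips with 3 to 60 N. Pads are 16 mm wide; open, the fingers measure 119 mm over their backs; the gripper's body (75 mm by 177 mm) begins 78 mm behind the grasp point.
Start: joints at [1.165, 0.3, 1.521, -0, 1.321, -0.067], TCP at [0.183, 0.519, 0.205] pointing down, gripper open.
Joint ranges: [-3.03, 3.03], [-0.79, 2.21], [0.23, 2.52], [-1.04, 4.18], [0, 3.07], [-2.55, 2.55]. Speed limits (rad/s): [2.22, 2.22, 2.57, 3.14, 3.14, 3.14].

INTERFACE

Orientations are given as [roll, pitch, yaw] about the fixed x, y, z axes, in that order (R = Rz(yaw) Ry(pitch) Rx(roll)).
In Python, from station import ctrl, viewer, hand_in gives the robot as it stands. The module is installed in compiled form; this text tells all that it offers.
- The arm moves only by the tool play_rows, never from a script. Its argument "deltas" is a list that holds one entry, the list of rows, each a list of 7 numbers: the shift along the tool's x, y, z in mm, then the turn, a rotation vector about the tool's x, y, z in rad, then the finger opening in mm, from 0 to 94. In form: [[[dx, dy, dz, ax, ay, az, gripper], ...]]. A call has 1 to 10 rows; each row shifts and turns the commanded pose from where the row before left it, along the tool's axes as they then stand; what a row does not reach is not made up. A row lasts 1/10 s, in which the tool goes at most 50 mm and 8.59 degrees, less where a joint would pass 70% of its speed; a pose out of reach is approached as far as the arm can. A call with a gripper value outside its range is refused whole. The fingers move at their own pace and stop on an object; "grip_force" is the grip in N (left out, the last holds). Time passes only in rows, so rows that do not move let the fingers close. It gives the time, the measured TCP pose, the force and the opening at its end, in the units of the state.
- ctrl.get_obs(): the state, without advancing time (a new reading comes with each control period).
- viewer.camera(name): name is "side" or "top"; returns a dict with "img" (400x640x3 uint8, red, green, blue), "fx", "fy", "cx", "cy" (pixels), "rvec" (rotation vector, rad) and "tvec" (3), from world to camera coordinates, as OpenCV has them. Camera axes: x right, y down, z forward; pixel columns grow to the right and rows downward; lengths in m; the calibration is good to about 2 mm. A picture is of the moment at which its call begins. There is no depth.
- hand_in(): hands the job in, once; it reports no verdict.
The state is a dict: "time_s": time; "qpos": joint angles; "joint_vel": joint speeds; "tau": joint torques, N m; "ee_pos": TCP position; "eef_rot": TCP orientation; "force": force on the tool from outside, world axes, zero at the start; "moment": the same for the moment, N m; "grip_width": finger opening in m.
Only numpy, scipy, OpenCV 4.12 (cv2) and the standard library are available. Lean on these libraries where they do the work, as an engineer would, in place of code of your own. Each camera call takes 0.05 s, during which the arm holds its last target.

## Working session

There is one attempt and no reset: what is moved stays moved. The work goes in short steps, Python scripts to look and compute and a tool call to move; the robot and the scene stay as the last step left them, time stands still between calls to the robot, and variables do not carry over. Pictures are saved under pics/ and viewed, and the job is handed in when it is done.

Besides the shell and the picture viewer there is one more tool, called after "Emit:" as a command line: name --argument value ..., lists and objects as JSON in quotes. play_rows: Moves the arm, as the interface text tells. Its arguments: {"type":"object","properties":{"deltas":{"type":"array","items":{"type":"array","items":{"type":"array","items":{"type":"number"}}}},"grip_force":{"type":"number"}},"required":["deltas"]}

```bash
mkdir -p pics; python3 - <<'E'
from station import ctrl, viewer
import cv2,json,numpy as np
print(ctrl.get_obs())
for n in("side","top"):
    c=viewer.camera(n); cv2.imwrite(f"pics/{n}0.png",c["img"][:,:,::-1])
    print(n,{k:(np.array(v).tolist()) for k,v in c.items() if k!="img"})
    R=cv2.Rodrigues(np.array(c["rvec"],float))[0]; print((-R.T@np.array(c["tvec"]).ravel()).round(3), R.round(3).tolist())
E
```

```text
{'time_s': 0.0, 'qpos': array([ 1.16539279e+00,  3.00478521e-01,  1.52154727e+00,  3.02179894e-06,
        1.32069895e+00, -6.65864129e-02]), 'joint_vel': array([ 8.02029095e-04, -1.27350801e-04,  2.37066305e-04,  3.61052109e-04,
        1.21220577e-04, -4.55896068e-05]), 'tau': array([-3.48988069e-03, -5.31794751e+01, -3.52736771e+01,  7.06623774e-02,
        2.43997585e-02, -8.42062036e-05]), 'ee_pos': array([0.18270109, 0.51850435, 0.20489656]), 'eef_rot': array([-1.63996818,  1.56966424, -1.97878605]), 'force': array([ 0.29123597, -0.23815928, -0.09673325]), 'moment': array([0.01867384, 0.07348324, 0.02000995]), 'grip_width': 0.09372835984531536}
side {'fx': 510.8208379515402, 'fy': 510.8208379515402, 'cx': 323.8170722913409, 'cy': 200.89871066324258, 'rvec': [-0.02459831119022878, -2.8476462908906854, 1.3074603500147017], 'tvec': [0.49239430853839344, -0.1436885885070909, 1.084775905668134]}
[0.494 0.911 0.605] [[-1.0, 0.011, -0.014], [0.018, 0.652, -0.758], [0.001, -0.758, -0.652]]
top {'fx': 387.0806050407312, 'fy': 387.0806050407312, 'cx': 318.77087243965127, 'cy': 203.75842636561958, 'rvec': [2.186638650094259, -2.170467952765274, 0.12235200086084441], 'tvec': [0.2612568371399884, 0.502522871562975, 0.887722018249006]}
[0.412 0.278 0.928] [[0.007, -1.0, 0.015], [-0.995, -0.008, -0.097], [0.097, -0.015, -0.995]]
```

View pics/side0.png

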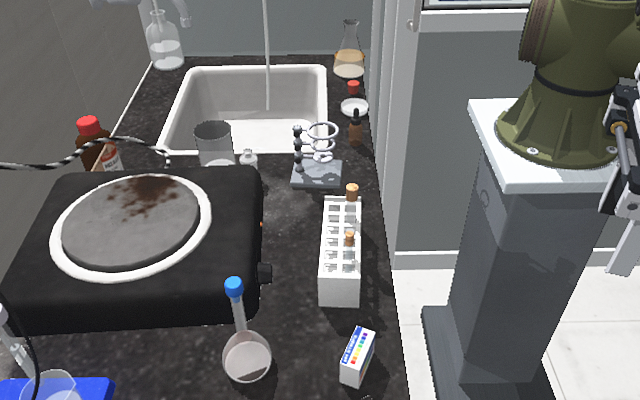

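View pics/top0.png

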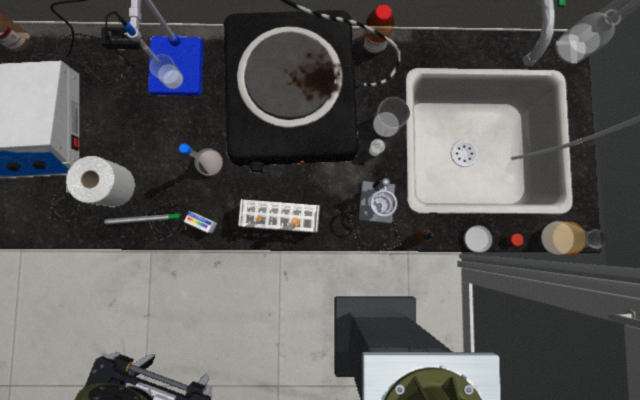

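```bash
python3 - <<'E'
import cv2
a=cv2.imread("pics/side0.png")[110:320,270:400]; cv2.imwrite("pics/sc.png",cv2.resize(a[:110],None,fx=5,fy=5,interpolation=cv2.INTER_CUBIC))
cv2.imwrite("pics/sd.png",cv2.resize(a[60:],None,fx=4,fy=4,interpolation=cv2.INTER_CUBIC)[:600])
b=cv2.imread("pics/top0.png")[165:255,230:410]; cv2.imwrite("pics/tc.png",cv2.resize(b,None,fx=4.4444,fy=4.4444,interpolation=cv2.INTER_CUBIC))
E
```

```text
(no output)
```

View pics/sc.png

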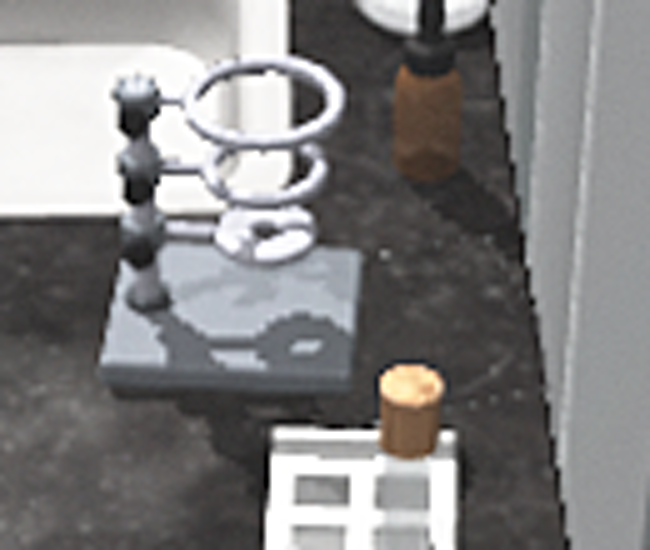

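View pics/sd.png

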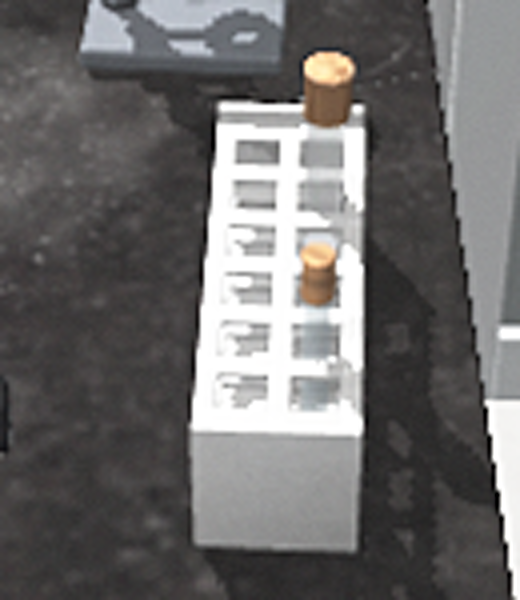

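View pics/tc.png

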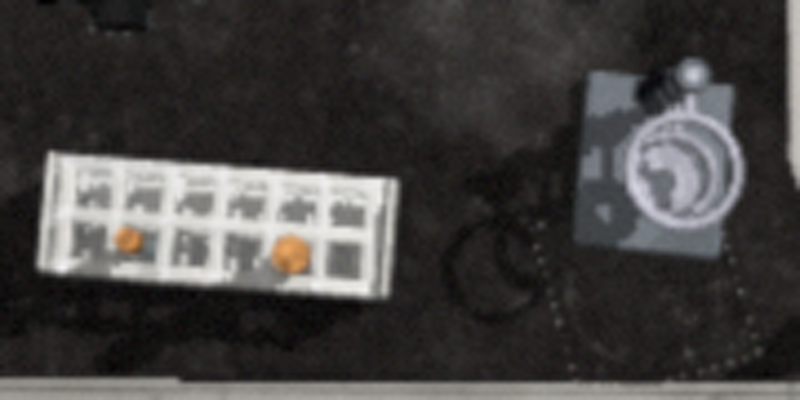

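```bash
cat > h.py <<'E'
import numpy as np,cv2
from scipy.optimize import least_squares
C={'side':(510.8208379515402,323.8170722913409,200.89871066324258,[-0.02459831119022878,-2.8476462908906854,1.3074603500147017],[0.49239430853839344,-0.1436885885070909,1.084775905668134]),
'top':(387.0806050407312,318.77087243965127,203.75842636561958,[2.186638650094259,-2.170467952765274,0.12235200086084441],[0.2612568371399884,0.502522871562975,0.887722018249006])}
def proj(n,P):
    f,cx,cy,r,t=C[n];K=np.array([[f,0,cx],[0,f,cy],[0,0,1.]])
    return cv2.projectPoints(np.atleast_2d(np.array(P,float)),np.array(r),np.array(t),K,None)[0][:,0]
def tri(obs,n=3,z=None,x0=(0.4,0.3,0.1)):
    # obs list of (cam,uv)
    x0=np.array(x0,float)
    g=(lambda p:np.array([p[0],p[1],z])) if z is not None else (lambda p:p)
    s=least_squares(lambda p:np.concatenate([proj(c,g(p))[0]-uv for c,uv in obs]),x0[:2] if z is not None else x0)
    return g(s.x),s.fun
sc=lambda u,v:np.array([(u+.5)/5-.5+270,(v+.5)/5-.5+110])
sd=lambda u,v:np.array([(u+.5)/4-.5+270,(v+.5)/4-.5+170])
tc=lambda u,v:np.array([(u+.5)/4.4444-.5+230,(v+.5)/4.4444-.5+165])
E
cat > m.py <<'E'
from h import *
np.set_printoptions(precision=4,suppress=True)
S,T='side','top'
print('bigcap',tri([(S,sc(412,383)),(T,tc(291,255))]))
for o in [[(S,sc(412,383))],[(T,tc(291,255))]]: print(' z124',tri(o,z=.124)[0])
print('small',tri([(S,sd(318,253)),(T,tc(128,239))]))
for o in [[(S,sd(318,253))],[(T,tc(128,239))]]: print(' z104',tri(o,z=.104)[0])
print('topring',tri([(S,sc(264,101)),(T,tc(685,168))]))
for o,z in [([(S,sc(264,101))],.103),([(T,tc(685,168))],.103),([(S,sc(264,172))],.074),([(S,sc(265,233))],.046)]: print(' ',z,tri(o,z=z)[0])
print('post top',tri([(T,tc(693,74))],z=.109)[0],tri([(S,sc(135,85))],z=.109)[0])
# rack fit
P=[(30,88,66),(30,-88,66),(-30,-88,66),(-30,88,66)]
tp=[tc(48,152),tc(399,180),tc(387,298),tc(38,270)]
sp=[sd(193,430),sd(217,103),sd(366,106),sd(361,432)]
def W(p,q):
    c,s=np.cos(p[2]),np.sin(p[2]);q=np.array(q)/1e3
    return np.c_[p[0]+c*q[:,0]-s*q[:,1],p[1]+s*q[:,0]+c*q[:,1],q[:,2]]
for use in ['st','s','t']:
    def f(p):
        r=[]
        if 's' in use:r.append(proj(S,W(p,P))-np.array(sp))
        if 't' in use:r.append(proj(T,W(p,P))-np.array(tp))
        return np.concatenate(r).ravel()
    s=least_squares(f,[.4,.35,0]);print('rack',use,s.x,s.fun, W(s.x,[(-13,-39,124),(-13,39,104)]))
E
python3 m.py
```

```text
bigcap (array([0.4521, 0.3155, 0.1213]), array([-0.0987, -0.0084, -0.0156,  0.1365]))
 z124 [0.4522 0.3189 0.124 ]
 z124 [0.4522 0.3154 0.124 ]
small (array([0.4599, 0.3948, 0.1011]), array([-0.1629, -0.0138, -0.0283,  0.246 ]))
 z104 [0.4599 0.3978 0.104 ]
 z104 [0.4603 0.3943 0.104 ]
topring (array([0.4958, 0.1262, 0.1002]), array([-0.4567, -0.0525, -0.0432,  0.5461]))
  0.103 [0.495  0.1307 0.103 ]
  0.103 [0.4967 0.1266 0.103 ]
  0.074 [0.4955 0.1332 0.074 ]
  0.046 [0.4956 0.1324 0.046 ]
post top [0.5418 0.1234 0.109 ] [0.5412 0.128  0.109 ]
rack st [ 0.4699  0.3569 -0.0681] [-0.8506 -1.2969  0.3433 -1.1788 -0.3279 -0.9739  0.6216 -0.2967 -0.8299
  0.0844 -1.2522 -0.245  -0.5725  0.0041 -1.141   0.3361] [[0.4542 0.3188 0.124 ]
 [0.4595 0.3967 0.104 ]]
rack s [ 0.4699  0.3587 -0.066 ] [-0.7269 -0.2414  0.2365 -0.438  -0.3722 -0.278   0.8359  0.6969] [[0.4543 0.3206 0.124 ]
 [0.4595 0.3985 0.104 ]]
rack t [ 0.47    0.3548 -0.0727] [ 0.1964 -0.1362 -0.2631 -0.1048  0.2989  0.1354 -0.2323  0.1017] [[0.4542 0.3168 0.124 ]
 [0.4599 0.3946 0.104 ]]
```

```bash
cat >> h.py <<'E'
from scipy.spatial.transform import Rotation as Ro
def plan(o,target,jaw=None,down=True):
    p=np.array(o['ee_pos']);R=Ro.from_euler('xyz',o['eef_rot']).as_matrix()
    print('ee',p.round(4),'R',R.round(4).tolist(),'F',o['force'].round(2),'w',o['grip_width'],'t',o['time_s'])
    print('shift in tool mm',(R.T@(np.array(target)-p)*1e3).round(1))
    if jaw is not None:
        j=np.array([np.cos(jaw),np.sin(jaw),0]);
        for sg in(1,-1):
            x=np.array([0,0,-1.]);y=sg*j;z=np.cross(x,y);Rt=np.c_[x,y,z]
            print('rotvec tool',Ro.from_matrix(R.T@Rt).as_rotvec().round(4))
E
python3 - <<'E'
from h import *
from station import ctrl
o=ctrl.get_obs();print(o['qpos'].round(3)); plan(o,[.452,.317,.2],-.07)
E
```

```text
[ 1.165  0.3    1.522 -0.     1.321 -0.067]
ee [0.1827 0.5185 0.2049] R [[-0.0004, 0.3323, 0.9432], [-0.001, 0.9432, -0.3323], [-1.0, -0.001, -0.0]] F [-0.25 -0.14  0.29] w 0.09399272782382122 t 0.1
shift in tool mm [   5.  -100.6  321. ]
rotvec tool [1.302e+00 6.000e-04 9.000e-04]
rotvec tool [-1.8396e+00 -1.0000e-03  7.0000e-04]
```

Emit:
play_rows --deltas '[[[0,-10,32,0,0,0,94],[0,-10,32,0,0,0,94],[0,-10,32,0,0,0,94],[0,-10,32,0,0,0,94],[0,-10,32,0,0,0,94],[0,-10,32,0,0,0,94],[0,-10,32,0,0,0,94],[0,-10,32,0,0,0,94],[0,-10,32,0,0,0,94],[0,-10,32,0,0,0,94]]]' --grip_force 15

```text
time_s: 1.1
ee_pos: [0.4522, 0.317, 0.2051]
eef_rot: [-2.248, 1.57, -2.587]
force: [-0.2, 0.5, -0.2]
grip_width: 0.0941
```

Emit:
play_rows --deltas '[[[0,0,0,0.13,0,0,60],[0,0,0,0.13,0,0,60],[0,0,0,0.13,0,0,60],[0,0,0,0.13,0,0,60],[0,0,0,0.13,0,0,60],[0,0,0,0.13,0,0,60],[0,0,0,0.13,0,0,60],[0,0,0,0.13,0,0,60],[0,0,0,0.13,0,0,60],[0,0,0,0.13,0,0,60]]]'

```text
time_s: 2.1
ee_pos: [0.4512, 0.318, 0.2051]
eef_rot: [-0.9, 1.57, -2.544]
force: [-0.6, -0.9, -0.1]
grip_width: 0.06
```

```bash
cat > look.py <<'E'
import sys,cv2
from h import *
from station import ctrl,viewer
def look(tag,regs):
    for n,(u0,v0,u1,v1) in regs.items():
        im=viewer.camera(n)['img'][:,:,::-1]; a=im[v0:v1,u0:u1]
        s=4; cv2.imwrite(f'pics/{tag}_{n}.png',cv2.resize(a,None,fx=s,fy=s,interpolation=cv2.INTER_CUBIC))
E
python3 - <<'E'
from look import *
o=ctrl.get_obs();print(o['qpos'].round(3)); plan(o,[.452,.317,.2],-.07)
look('a',{'side':(290,120,430,260),'top':(230,120,400,260)})
E
```

```text
[ 0.547  0.305  1.515 -0.     1.322  0.621]
ee [0.4512 0.318  0.2051] R [[-0.0006, 0.9973, -0.0733], [-0.0004, -0.0733, -0.9973], [-1.0, -0.0006, 0.0004]] F [-0.58 -0.95 -0.15] w 0.05995027936136702 t 2.1
shift in tool mm [5.1 0.8 0.9]
rotvec tool [-0.0034  0.0004  0.0006]
rotvec tool [ 3.1382e+00  9.0000e-04 -7.0000e-04]
```

View pics/a_side.png

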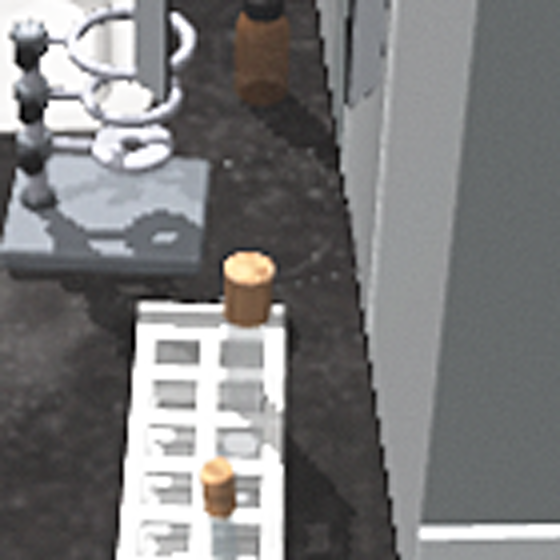

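View pics/a_top.png

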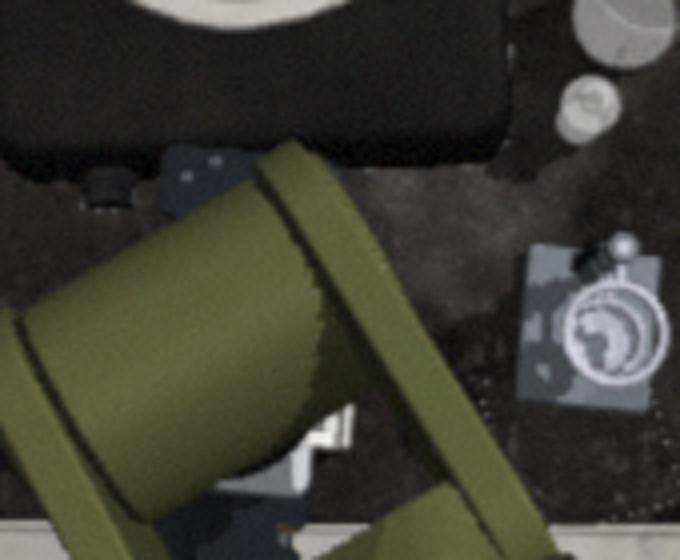

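```bash
python3 - <<'E'
from look import *
for d in(-.045,-.03,0,.03,.045): 
  for y in (-.008,0,.008): print(d,y,proj('side',[.4512+d,.318-.073*d+y,.205])[0])
look('b',{'side':(240,60,430,210)})
E
```

```text
-0.045 -0.008 [385.95336835 138.06430318]
-0.045 0 [386.54899758 141.28831011]
-0.045 0.008 [387.15492645 144.56806664]
-0.03 -0.008 [375.15248199 137.8172055 ]
-0.03 0 [375.65492953 141.03526705]
-0.03 0.008 [376.166055   144.30890874]
0 -0.008 [353.62685846 137.32475224]
0 0 [353.94425562 140.53098021]
0 0.008 [354.26712154 143.79245155]
0.03 -0.008 [332.20217207 136.83460818]
0.03 0 [332.33625408 140.0290782 ]
0.03 0.008 [332.47264082 143.27845773]
0.045 -0.008 [321.52745869 136.59039703]
0.045 0 [321.57052811 139.77901623]
0.045 0.008 [321.61433697 143.02237909]
```

View pics/b_side.png

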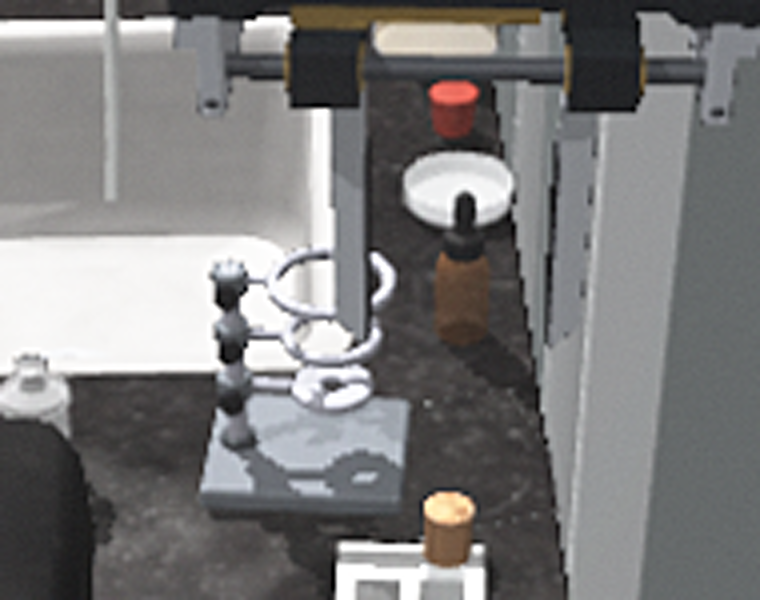

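Emit:
play_rows --deltas '[[[10,1,2.5,0,0,0,60],[13,0,0,0,0,0,60],[13,0,0,0,0,0,60],[13,0,0,0,0,0,60],[13,0,0,0,0,0,60],[13,0,0,0,0,0,60],[13,0,0,0,0,0,60],[13,0,0,0,0,0,60],[9,0,0,0,0,0,60],[5,0,0,0,0,0,60]]]'

```text
time_s: 3.25
ee_pos: [0.452, 0.3154, 0.0894]
eef_rot: [-0.955, 1.57, -2.594]
force: [0.3, 0.2, 0.0]
grip_width: 0.0602
```

```bash
python3 - <<'E'
from look import *
look('c',{'side':(290,120,430,260)})
plan(ctrl.get_obs(),[.452,.3155,.09])
E
```

```text
ee [0.4519 0.3153 0.0891] R [[-0.0012, 0.9977, -0.068], [-0.0007, -0.068, -0.9977], [-1.0, -0.0012, 0.0008]] F [-0.04  0.16 -0.9 ] w 0.059951999506269706 t 3.3
shift in tool mm [-0.9  0.1 -0.2]
```

View pics/c_side.png

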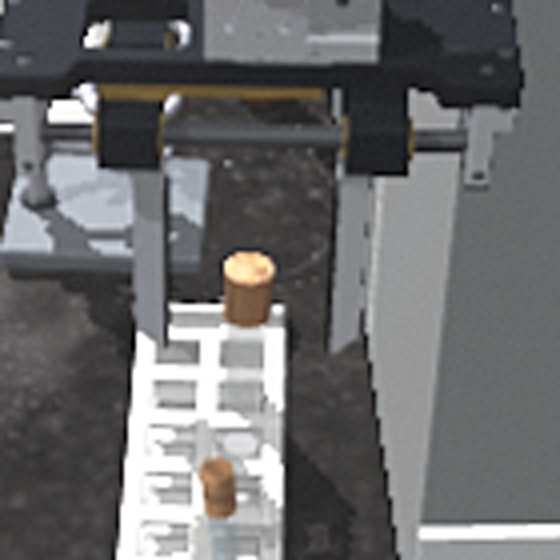

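Emit:
play_rows --deltas '[[[0,0,0,0,0,0,40],[0,0,0,0,0,0,24],[0,0,0,0,0,0,20],[0,0,0,0,0,0,16],[0,0,0,0,0,0,12],[0,0,0,0,0,0,8],[0,0,0,0,0,0,8],[0,0,0,0,0,0,8],[0,0,0,0,0,0,8]]]' --grip_force 15

```text
time_s: 4.2
ee_pos: [0.4524, 0.3155, 0.0906]
eef_rot: [1.891, 1.57, 0.252]
force: [2.1, -0.9, -0.2]
grip_width: 0.018
```

```bash
python3 - <<'E'
from look import *
look('d',{'side':(290,120,430,260)})
plan(ctrl.get_obs(),[.452,.3155,.225])
E
```

```text
ee [0.4524 0.3155 0.0905] R [[0.0004, 0.9977, -0.068], [0.0001, -0.068, -0.9977], [-1.0, 0.0004, -0.0002]] F [ 2.11 -0.85  0.31] w 0.017326983801036214 t 4.25
shift in tool mm [-134.5   -0.3    0. ]
```

View pics/d_side.png

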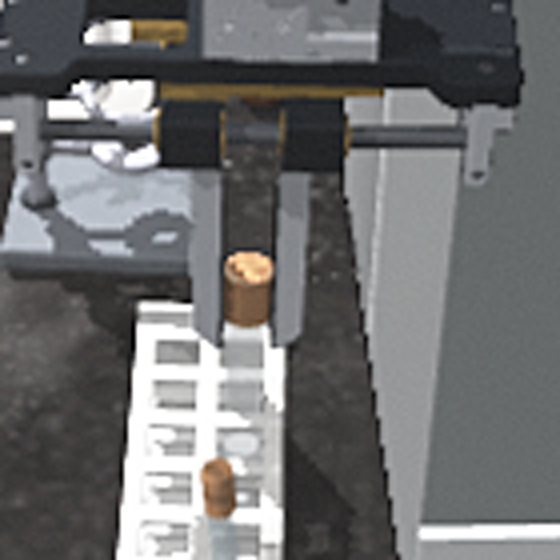

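Emit:
play_rows --deltas '[[[-3,0,0,0,0,0,8],[-6,0,0,0,0,0,8],[-9,0,0,0,0,0,8],[-9,0,0,0,0,0,8],[-9,0,0,0,0,0,8],[-9,0,0,0,0,0,8],[-9,0,0,0,0,0,8],[-9,0,0,0,0,0,8],[-9,0,0,0,0,0,8],[-9,0,0,0,0,0,8]]]' --grip_force 20

```text
time_s: 5.25
ee_pos: [0.4522, 0.3155, 0.1722]
eef_rot: [-1.124, 1.571, -2.763]
force: [-0.3, 0.2, -0.9]
grip_width: 0.0174
```

Emit:
play_rows --deltas '[[[-9,0,0,0,0,0,8],[-9,0,0,0,0,0,8],[-9,0,0,0,0,0,8],[-9,0,0,0,0,0,8],[-9,0,0,0,0,0,8],[-6,0,0,0,0,0,8],[-4,0,0,0,0,0,8],[0,0,0,0,0,0,8]]]'

```text
time_s: 6.05
ee_pos: [0.4523, 0.3156, 0.2269]
eef_rot: [2.19, 1.57, 0.551]
force: [-0.1, 0.6, -0.3]
grip_width: 0.0179
```

```bash
python3 - <<'E'
from look import *
look('e',{'side':(250,80,430,230)})
plan(ctrl.get_obs(),[.4958,.127,.227])
E
```

```text
ee [0.4522 0.3155 0.2264] R [[0.0, 0.9977, -0.0679], [-0.0, -0.0679, -0.9977], [-1.0, 0.0, 0.0]] F [ 0.21 -0.12 -0.8 ] w 0.017588024432585 t 6.1
shift in tool mm [ -0.6  56.3 185.1]
```

View pics/e_side.png

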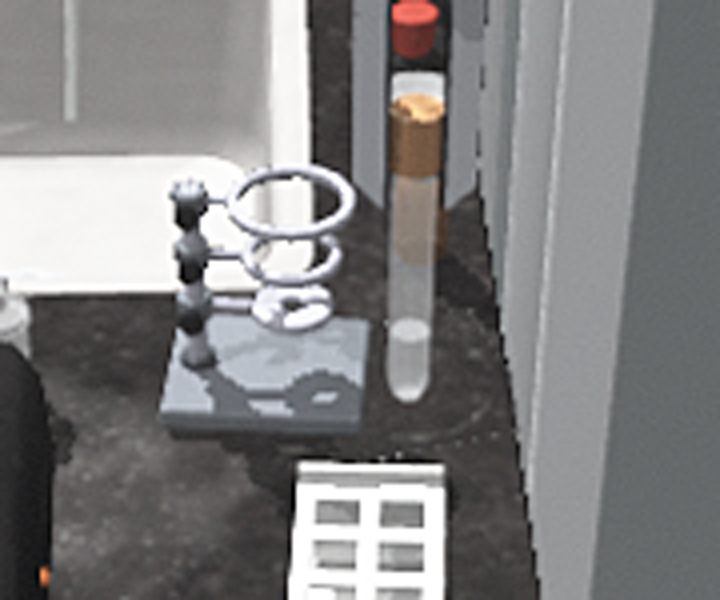

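```bash
python3 - <<'E'
from h import *
# cap top z = TCP+.034 ; bottom -.086
for y in(.3155,.3195):print(y,proj('side',[[.4522,y,.2604],[.4522,y,.2464],[.4522,y,.1404]]).round(1).tolist())
E
```

```text
0.3155 [[354.1, 104.5], [353.9, 113.7], [352.1, 176.1]]
0.3195 [[354.3, 106.1], [354.0, 115.3], [352.2, 177.8]]
```

Emit:
play_rows --deltas '[[[0,2,8,0,0,0,8],[0,4,13,0,0,0,8],[0,4,13,0,0,0,8],[0,4,13,0,0,0,8],[0,4,13,0,0,0,8],[0,4,13,0,0,0,8],[0,4,13,0,0,0,8],[0,4,13,0,0,0,8],[0,2,8,0,0,0,8],[0,0,0,0,0,0,8]]]'

```text
time_s: 7.1
ee_pos: [0.4771, 0.2056, 0.2265]
eef_rot: [0.939, 1.571, -0.701]
force: [-0.4, -0.0, 0.6]
grip_width: 0.0175
```

```bash
python3 - <<'E'
from look import *
cv2.imwrite('pics/f.png',np.vstack([viewer.camera(n)['img'][::,:,::-1] for n in('side','top')])[::,::])
a=cv2.imread('pics/f.png');cv2.imwrite('pics/f.png',cv2.resize(a,(480,600),interpolation=cv2.INTER_AREA))
plan(ctrl.get_obs(),[.4958,.127,.227],-.07)
E
```

```text
ee [0.4769 0.2066 0.2265] R [[0.0001, 0.9977, -0.0681], [0.0001, -0.0681, -0.9977], [-1.0, 0.0001, -0.0001]] F [-0.25  0.02 -0.39] w 0.01791352900388907 t 7.2
shift in tool mm [-0.5 24.3 78.2]
rotvec tool [ 0.0018 -0.0001 -0.0001]
rotvec tool [-3.1398e+00  1.0000e-04 -2.0000e-04]
```

View pics/f.png

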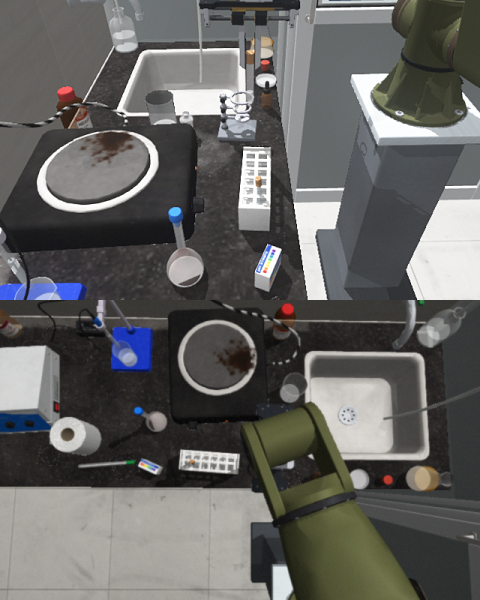

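Emit:
play_rows --deltas '[[[0,2,6,0,0,0,8],[0,3,10,0,0,0,8],[0,4,12,0,0,0,8],[0,4,12,0,0,0,8],[0,4,12,0,0,0,8],[0,3,11,0,0,0,8],[0,2.5,9,0,0,0,8],[0,2,6,0,0,0,8],[0,0,0,0,0,0,8],[0,0,0,0,0,0,8]]]'

```text
time_s: 8.2
ee_pos: [0.496, 0.1272, 0.2264]
eef_rot: [-2.447, 1.571, 2.198]
force: [-0.7, 0.0, -0.1]
grip_width: 0.0173
```

```bash
python3 - <<'E'
from look import *
look('g',{'side':(260,60,390,200),'top':(310,130,450,240)})
o=ctrl.get_obs();plan(o,[.4958,.127,.2],-.07)
p=o['ee_pos'];print(proj('side',[p+[0,0,.034],p-[0,0,.086]]),proj('side',[p[0],p[1],.106]))
E
```

```text
ee [0.4959 0.1274 0.2264] R [[0.0, 0.9977, -0.0675], [0.0, -0.0675, -0.9977], [-1.0, 0.0, -0.0]] F [ 0.79  0.21 -1.23] w 0.01732697522154646 t 8.3
shift in tool mm [26.4 -0.1  0.4]
rotvec tool [ 0.0025 -0.     -0.    ]
rotvec tool [-3.1391e+00  0.0000e+00 -1.0000e-04]
[[320.27781818  45.29862644]
 [321.53346025 110.68664768]] [[321.85443482 127.40151645]]
```

View pics/g_side.png

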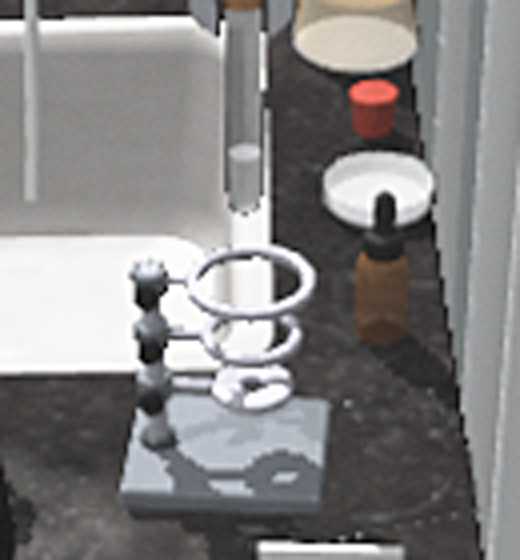

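View pics/g_top.png

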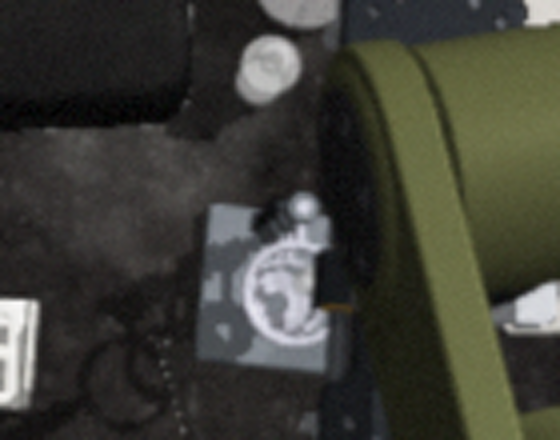

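Emit:
play_rows --deltas '[[[4,-1,0,0,0,0,8],[8,0,0,0,0,0,8],[9,0,0,0,0,0,8],[9,0,0,0,0,0,8],[9,0,0,0,0,0,8],[8,0,0,0,0,0,8],[4,0,0,0,0,0,8],[0,0,0,0,0,0,8]]]'

```text
time_s: 9.1
ee_pos: [0.4948, 0.1271, 0.1749]
eef_rot: [-1.31, 1.57, -2.948]
force: [-0.8, 0.1, 0.2]
grip_width: 0.0179
```

```bash
python3 - <<'E'
from look import *
look('i',{'side':(280,70,380,200)})
o=ctrl.get_obs();plan(o,[.4958,.127,.1315],-.07)
p=o['ee_pos'];print(proj('side',[p+[0,.0,.034],p-[0,0,.086]]),proj('side',[p[0],p[1],.106]))
E
```

```text
ee [0.495  0.1271 0.1753] R [[-0.0003, 0.9977, -0.0679], [-0.0001, -0.0679, -0.9977], [-1.0, -0.0003, 0.0001]] F [ 0.56 -0.65  1.08] w 0.017737108864466843 t 9.15
shift in tool mm [43.8  0.8  0.1]
rotvec tool [0.002  0.0001 0.0003]
rotvec tool [-3.1396e+00 -4.0000e-04  1.0000e-04]
[[321.40393658  74.52570371]
 [322.51968354 135.1012352 ]] [[322.37612654 127.30731592]]
```

View pics/i_side.png

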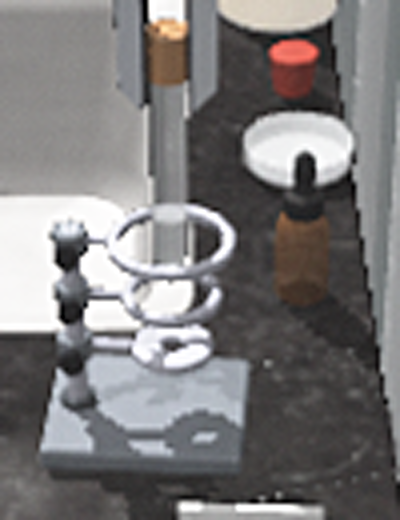

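```bash
python3 - <<'E'
from h import *
for z in(.103,.074,.045,.048):print(z,((proj('side',[.495,.1271+.004,z])[0]-[280,70]+.375)*4).round(1))
E
python3 - <<'E'
import cv2
a=cv2.imread('pics/i_side.png')[190:390,90:260];cv2.imwrite('pics/i2.png',cv2.resize(a,None,fx=3,fy=3))
E
```

```text
0.103 [171.2 241.2]
0.074 [172.1 294.8]
0.045 [173.1 346.4]
0.048 [173.  341.1]
```

View pics/i2.png

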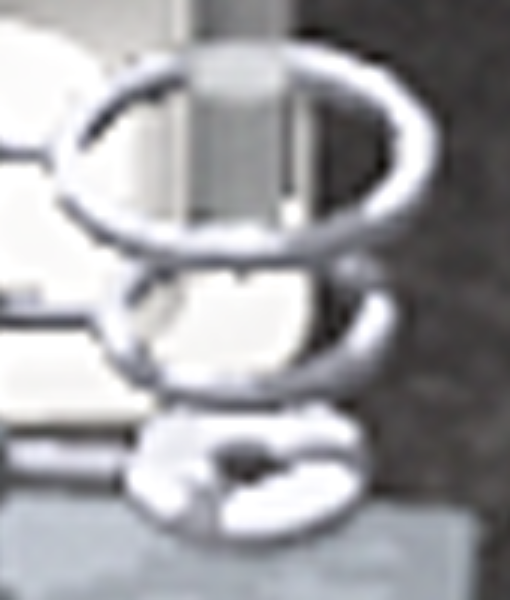

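Emit:
play_rows --deltas '[[[3,0,0,0,0,0,8],[6,0,0,0,0,0,8],[7,0,0,0,0,0,8],[7,0,0,0,0,0,8],[6,0,0,0,0,0,8],[4,0,0,0,0,0,8],[3,0,0,0,0,0,8],[0,0,0,0,0,0,8],[0,0,0,0,0,0,8]]]'

```text
time_s: 10.05
ee_pos: [0.4951, 0.1271, 0.1396]
eef_rot: [1.709, 1.571, 0.07]
force: [-0.6, -0.5, 0.3]
grip_width: 0.0174
```

```bash
python3 - <<'E'
from look import *
look('j',{'side':(280,70,380,200)})
o=ctrl.get_obs();plan(o,[.4958,.127,.1315],-.07)
a=cv2.imread('pics/j_side.png')[190:390,90:260];cv2.imwrite('pics/j2.png',cv2.resize(a,None,fx=3,fy=3))
E
```

```text
ee [0.4951 0.1272 0.1397] R [[0.0004, 0.9977, -0.068], [0.0, -0.068, -0.9977], [-1.0, 0.0004, -0.0001]] F [-0.29 -0.43  0.4 ] w 0.01734890654310789 t 10.1
shift in tool mm [8.2 0.7 0.1]
rotvec tool [ 0.002  -0.0001 -0.0004]
rotvec tool [-3.1396e+00  6.0000e-04 -1.0000e-04]
```

View pics/j_side.png

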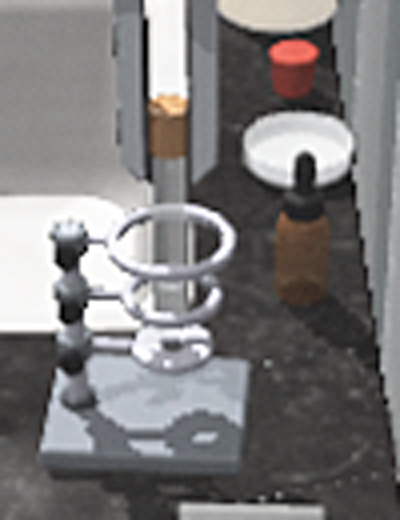

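View pics/j2.png

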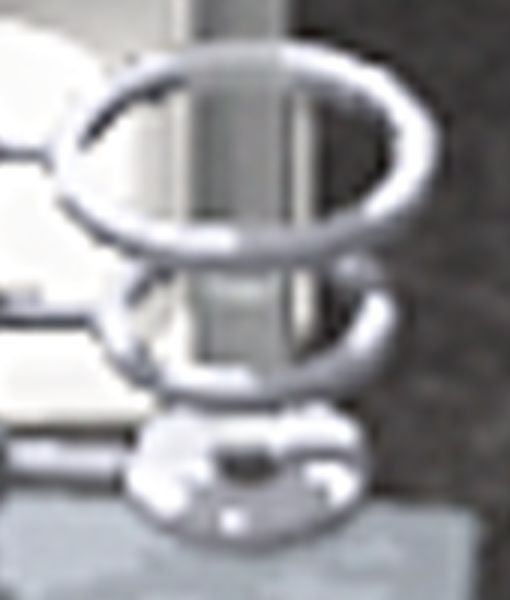

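Emit:
play_rows --deltas '[[[1,0,0,0,0,0,8],[1,0,0,0,0,0,8],[1,0,0,0,0,0,8],[1,0,0,0,0,0,8],[1,0,0,0,0,0,8],[0,0,0,0,0,0,8]]]'

```text
time_s: 10.7
ee_pos: [0.4949, 0.1271, 0.1343]
eef_rot: [-1.401, 1.571, -3.04]
force: [-0.1, -0.2, -0.0]
grip_width: 0.0175
```

Emit:
play_rows --deltas '[[[0.5,0,0,0,0,0,8],[0.5,0,0,0,0,0,8],[0.5,0,0,0,0,0,8],[0,0,0,0,0,0,8]]]'

```text
time_s: 11.1
ee_pos: [0.495, 0.1271, 0.1329]
eef_rot: [-1.286, 1.571, -2.925]
force: [0.4, -0.1, -0.5]
grip_width: 0.0175
```

Emit:
play_rows --deltas '[[[0.5,0,0,0,0,0,8],[0.5,0,0,0,0,0,8],[0,0,0,0,0,0,8]]]'

```text
time_s: 11.4
ee_pos: [0.495, 0.1271, 0.1319]
eef_rot: [-1.497, 1.571, -3.136]
force: [0.3, -0.8, 0.3]
grip_width: 0.0172
```

Emit:
play_rows --deltas '[[[0.5,0,0,0,0,0,8],[0.5,0,0,0,0,0,8],[0,0,0,0,0,0,8]]]'

```text
time_s: 11.7
ee_pos: [0.495, 0.1271, 0.1309]
eef_rot: [-0.936, 1.571, -2.575]
force: [-0.2, -0.3, -0.7]
grip_width: 0.0177
```

Emit:
play_rows --deltas '[[[0.5,0,0,0,0,0,8],[0.5,0,0,0,0,0,8],[0,0,0,0,0,0,8]]]'

```text
time_s: 12.0
ee_pos: [0.495, 0.1271, 0.13]
eef_rot: [0.709, 1.571, -0.93]
force: [0.2, -1.3, 1.4]
grip_width: 0.0173
```

```bash
python3 - <<'E'
from look import *
look('k',{'side':(280,70,380,200)})
o=ctrl.get_obs();plan(o,[.4958,.127,.1315],-.07)
a=cv2.imread('pics/k_side.png')[190:390,90:260];cv2.imwrite('pics/k2.png',cv2.resize(a,None,fx=3,fy=3))
E
```

```text
ee [0.495  0.1271 0.13  ] R [[0.0, 0.9977, -0.068], [-0.0001, -0.068, -0.9977], [-1.0, 0.0, 0.0001]] F [ 0.79 -0.93  1.32] w 0.017712412724023453 t 12.05
shift in tool mm [-1.5  0.8  0. ]
rotvec tool [ 0.002   0.0001 -0.    ]
rotvec tool [-3.1396e+00  0.0000e+00  2.0000e-04]
```

View pics/k2.png

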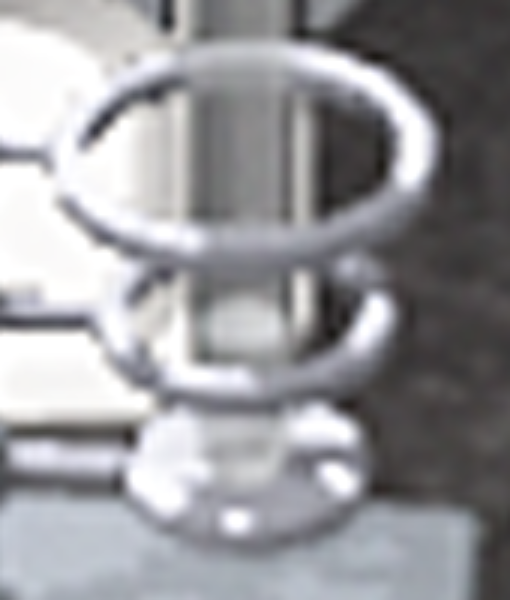

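Emit:
play_rows --deltas '[[[0.5,0,0,0,0,0,8],[0,0,0,0,0,0,8],[0,0,0,0,0,0,8]]]'

```text
time_s: 12.35
ee_pos: [0.495, 0.1271, 0.1296]
eef_rot: [1.399, 1.571, -0.24]
force: [-0.5, -0.9, 3.5]
grip_width: 0.0173
```

```bash
python3 - <<'E'
from look import *
F=[];M=[]
for i in range(5):
    viewer.camera('side');o=ctrl.get_obs();F.append(o['force']);M.append(o['moment'])
print(np.mean(F,0),np.std(F,0),np.mean(M,0))
E
```

```text
[-0.86644755 -0.96704089  3.07444533] [0.642257   0.23220629 0.28778509] [-0.37774647  0.2492457   0.02989671]
```

Emit:
play_rows --deltas '[[[0,0,0.5,0,0,0,8],[0,0,0.5,0,0,0,8],[0,0,0,0,0,0,8]]]'

```text
time_s: 12.9
ee_pos: [0.4949, 0.1262, 0.1294]
eef_rot: [-2.848, 1.571, 1.797]
force: [-0.7, 0.7, 2.2]
grip_width: 0.0176
```

```bash
cat > f.py <<'E'
from look import *
F=[];M=[]
for i in range(5):
    viewer.camera('side');o=ctrl.get_obs();F.append(o['force']);M.append(o['moment'])
print(np.mean(F,0),np.std(F,0),np.mean(M,0),o['ee_pos'],o['time_s'])
E
python3 f.py
```

```text
[-0.77405625 -0.05556635  2.96794637] [0.12251098 0.38336924 0.33555226] [-0.06682545  0.25479658 -0.00039061] [0.49491269 0.12619188 0.12941281] 13.15
```

Emit:
play_rows --deltas '[[[0,-0.5,0,0,0,0,8],[0,-0.3,0,0,0,0,8],[0,0,0,0,0,0,8]]]'

```text
time_s: 13.45
ee_pos: [0.4942, 0.1262, 0.1294]
eef_rot: [1.527, 1.571, -0.112]
force: [0.4, -0.4, 0.7]
grip_width: 0.0174
```

```bash
python3 f.py; python3 - <<'E'
from look import *
look('l',{'side':(280,70,380,200)})
a=cv2.imread('pics/l_side.png')[60:390,60:260];cv2.imwrite('pics/l2.png',cv2.resize(a,None,fx=1.8,fy=1.8))
E
```

```text
[ 0.86261559 -0.30714344  0.68194875] [0.51575406 0.49664329 0.22302219] [-0.11194181 -0.18109955 -0.01082655] [0.49414178 0.12620654 0.12943035] 13.7
```

View pics/l2.png

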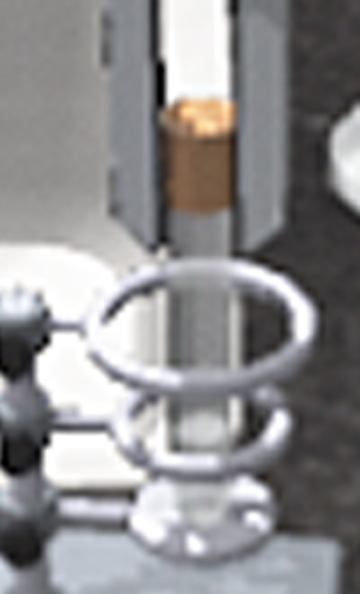

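Emit:
play_rows --deltas '[[[0,0.4,0,0,0,0,8],[0.5,0,0,0,0,0,8],[0,0,0,0,0,0,8]]]'

```text
time_s: 14.05
ee_pos: [0.4946, 0.1262, 0.1292]
eef_rot: [1.86, 1.57, 0.221]
force: [0.1, -0.2, 4.8]
grip_width: 0.0177
```

```bash
python3 f.py
```

```text
[-0.52884504 -0.0476451   5.15492846] [0.31186811 0.65683974 0.51024963] [-0.11158287  0.17316335  0.00165718] [0.49461341 0.12620526 0.12916496] 14.3
```

Emit:
play_rows --deltas '[[[-0.3,0,0,0,0,0,8],[0,0,0,0,0,0,8],[0,0,0,0,0,0,19],[0,0,0,0,0,0,20],[0,0,0,0,0,0,22],[0,0,0,0,0,0,24],[0,0,0,0,0,0,26],[0,0,0,0,0,0,28]]]' --grip_force 5

```text
time_s: 15.1
ee_pos: [0.4945, 0.1262, 0.1292]
eef_rot: [-0.852, 1.571, -2.491]
force: [0.4, -0.6, 0.3]
grip_width: 0.0277
```

```bash
python3 f.py; python3 - <<'E'
from look import *
look('n',{'side':(280,70,380,200)})
a=cv2.imread('pics/n_side.png')[60:390,60:260];cv2.imwrite('pics/n2.png',cv2.resize(a,None,fx=1.8,fy=1.8))
E
```

```text
[0.17989764 0.24070836 0.07814582] [0.56275641 0.637757   0.42306309] [-0.08524642  0.05756885 -0.01541482] [0.4945448  0.12618199 0.12923948] 15.35
```

View pics/n2.png

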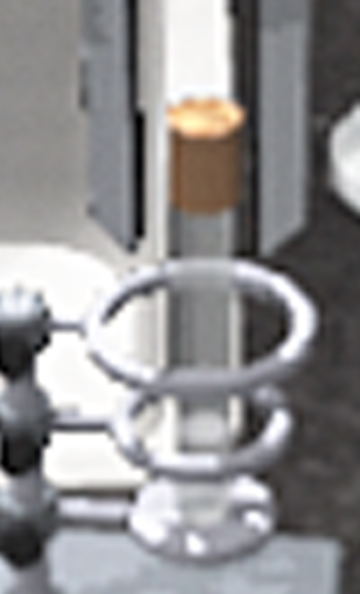

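Emit:
play_rows --deltas '[[[0,0,0,0,0,0,32],[0,0,0,0,0,0,38],[0,0,0,0,0,0,44],[0,0,0,0,0,0,50],[0,0,0,0,0,0,50],[0,0,0,0,0,0,50],[0,0,0,0,0,0,50]]]'

```text
time_s: 16.1
ee_pos: [0.4945, 0.1262, 0.1292]
eef_rot: [-0.492, 1.571, -2.131]
force: [-0.1, 0.0, -0.8]
grip_width: 0.0504
```

```bash
python3 - <<'E'
from look import *
look('o',{'side':(280,70,380,200)})
a=cv2.imread('pics/o_side.png')[60:390,60:260];cv2.imwrite('pics/o2.png',cv2.resize(a,None,fx=1.8,fy=1.8))
E
```

```text
(no output)
```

View pics/o2.png

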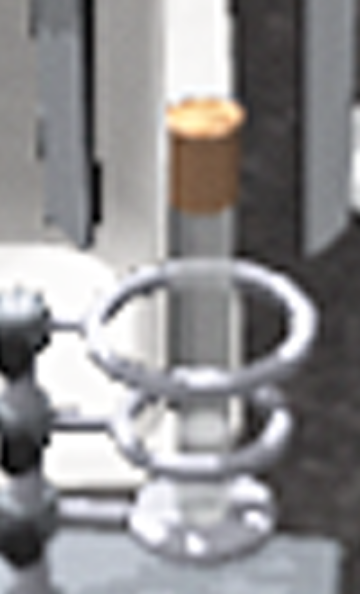

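Emit:
play_rows --deltas '[[[-3,0,0,0,0,0,60],[-8,0,0,0,0,0,60],[-15,0,0,0,0,0,60],[-15,0,0,0,0,0,60],[-15,0,0,0,0,0,60],[-15,0,0,0,0,0,60],[-15,0,0,0,0,0,60],[-15,0,0,0,0,0,60],[-8,0,0,0,0,0,60],[0,0,0,0,0,0,60]]]'

```text
time_s: 17.15
ee_pos: [0.4949, 0.1262, 0.2395]
eef_rot: [1.809, 1.569, 0.171]
force: [-0.1, 0.3, -0.4]
grip_width: 0.0601
```

Emit:
play_rows --deltas '[[[0,0,-10,0,0,0,60],[0,0,-18,0,0,0,60],[0,0,-18,0,0,0,60],[0,0,-18,0,0,0,60],[0,0,-18,0,0,0,60],[0,0,-18,0,0,0,60],[0,0,-18,0,0,0,60],[0,0,-18,0,0,0,60],[0,0,-10,0,0,0,60],[0,0,0,0,0,0,60]]]'

```text
time_s: 18.15
ee_pos: [0.5043, 0.273, 0.2378]
eef_rot: [-1.139, 1.57, -2.776]
force: [0.1, -0.3, -0.2]
grip_width: 0.0599
```

```bash
python3 - <<'E'
from look import *
print(ctrl.get_obs()['force'])
look('p',{'side':(260,90,400,240),'top':(230,160,410,250)})
E
```

```text
[ 0.10164054 -0.31376222 -0.23785489]
```

View pics/p_side.png

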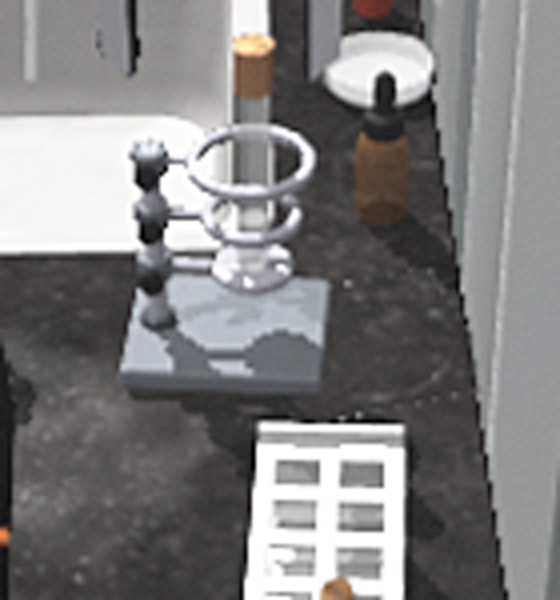

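View pics/p_top.png

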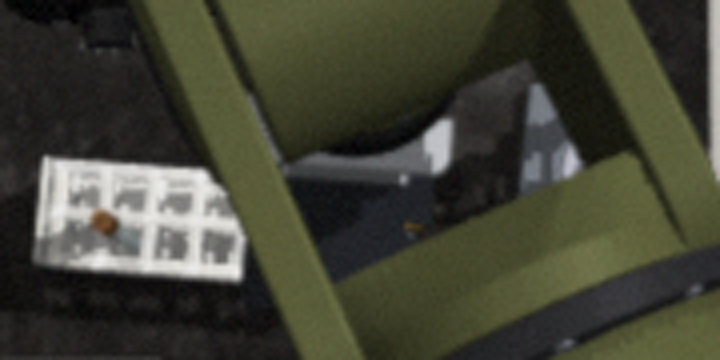

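```bash
python3 - <<'E'
from h import *
for z in(.1655,.17):print(proj('side',[.4945,.1302,z]))
from station import hand_in,ctrl
print(ctrl.get_obs()['time_s']);print(hand_in())
E
```

```text
[[322.13004401  98.78604276]]
[[322.0880126   96.45331069]]
18.25
the job is handed in; nothing more can be done
None
```

I moved the full-size tube from the rack to the three-ring stand, and it is standing upright there on its own. I gripped it by the cork, lifted it clear, and lowered it through the three rings until the lowest one stopped it. I centred it by feel until the sideways forces were about zero and the ring was pushing up at about 5 N. Then I eased off, opened the fingers in small steps and backed the arm away. I handed in at 18.25 s.

**Last checks:**
- **Position:** the side picture shows the tube standing through all three rings, with the robot clear and the measured force about zero.
- **Height:** the cap sits within about 2 pixels of where a fully seated tube should appear, a few mm at most. It is certainly no higher than that.
- **Thin tube:** it is still in the rack.

**What disagreed:**
- The two cameras differed by about 4 mm in y. I settled this by comparing the fingers' known position with the side picture, and by the contact forces.
- The tube shifted about 1° on release and then stayed still.
- The arm hid the stand from the top camera at the end, so the final check of the tube rests on the side camera alone.

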